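# Lid the tin in the drawer and take its outer lid off again

## Task

Pull the cabinet's drawer all the way out to its stop and leave it out. Pick up the nested pair of lids from the bench (the inner lid's handle carries both), lower the pair gently together onto the open tin in the drawer until it is fully seated, and let go; then lift the outer lid alone, leaving the inner lid undisturbed on the tin. Finish while still holding the outer lid level over the tin, a few centimetres clear above the inner lid's handle, and leave the sanding block, wrench and jar where they are.

Things in the scene. Friction and masses are not known exactly. Their poses are not given: they have to be found in the camera images.
- cabinet: Small plywood cabinet fixed to the bench, 250 deep (x) x 240 wide (y) x 140 high; origin at bench height in the middle of its front face (the face of the shut drawer); its front faces its own -x, towards the robot.
- drawer (a joint): How far the cabinet's only drawer is out, in m: 0 shut, 0.17 at its stop. It slides along the cabinet's own -x with about 2.5 N of friction and stays where it is left. It may start a little ajar.
- drawer_handle (a point): Centre of the drawer's handle: a round steel bar, 11 mm thick, 110 long along the cabinet's y, standing 35 out from the wooden drawer front (29 free behind it), 98 above the bench and 42 below the cabinet's top. The front's top edge is 126 above the bench. Axes as the cabinet's; moves with the drawer.
- tin_mouth (a point): Centre of the mouth of an open steel tin fixed in the drawer: 96 (x) x 44 (y) outside, opening 90 x 38, 62 deep, rim 84 above the bench. Axes as the cabinet's. It moves with the drawer, 125 behind the handle, and is clear of the cabinet when the drawer is out. The drawer is 194 wide inside (y), floor 22 and side walls 57 above the bench.
- inner_lid: Steel inner lid; starts standing on the bench under the outer lid. Origin: centre of its underside, z up. Plug 85 (x) x 33 (y), z 0 to 14, enters the tin; flange 96 x 44, z 14 to 19, rests on the rim: seated, the origin is 14 below tin_mouth, x axes parallel (either way round). Its handle stands on top; held by it, it carries the outer lid along. About 0.25 kg.
- inner_handle (a point): Centre of the top of the inner lid's handle: an upright flat bar 40 (x) x 12 (y) x 32 high, 51 above the inner lid's origin at its top; it sticks up 28 through the slot in the nested outer lid. Axes as the inner lid's.
- outer_lid: Steel outer lid, a shallow cap 110 (x) x 58 (y) x 19 high, loose on the inner lid's flange with 4 to spare around it. Origin: centre of its open underside, 4 above the inner lid's origin when nested; z up. Top plate z 15 to 19 with a central slot 46 (x) x 18 (y) for the inner handle. To lift it alone, pinch its long sides (58 apart along y) at mid length. About 0.14 kg.
- sanding_block: Bystander: cork and wood sanding block 110 x 62 x 36 high on the bench; origin at the centre of its underside. It and the lids swap sides of the cabinet.
- wrench: Bystander: steel wrench, 170 long, lying flat on the bench.
- jar: Bystander: glass jar, 68 mm diameter, 75 high, black cap, on the bench; origin at the centre of its underside.
Not all that is in view belongs to the job. There is more than one size of the outer_lid; the job needs the largest.

How it is judged:
By the outcome, as a careful person would: the job done as asked, in the order asked, and still so for the second after the job is handed in, while the arm keeps its last pose, push and grip.
It also fails if it takes over 72 s, if anything falls off the work surface, if the arm or the gripper's body presses on something with over 40 N, if the wrist force passes 120 N, or if a joint passes its speed limit or range.

## Robot

A 6-joint arm with a two-finger parallel gripper is mounted at the origin on the work surface. World frame = base frame: x ahead of the robot, y to its left, z up, the work surface at z = 0. Lengths are in m, angles in degrees, forces in N, time in s.
With the tool pointing down it reaches from about 0.375 to 0.825 m from the base axis. Payload 5.5 kg.
Tool frame: the origin (TCP) lies at the very end of the fingers, on their centre line; the grasp point (between the pads) lies 19 mm behind it (manip.tcp_to_grasp is the distance from the TCP to the grasp point, in m); y points along the fingers, z is the direction in which the jaws open and shut, and the axes are right-handed (so a half turn about y gives the same grasp; the last joint's range is limited). The gripper opens to 85 mm and grips with 20 to 120 N. Pads are 22 mm wide; open, the fingers measure 114 mm over their backs; the gripper's body (76 mm by 85 mm) begins 54 mm behind the grasp point. The pads swing forward as they close: fully open they stand 13 mm farther back than shut.
Start: joints at [-65.546, 17.962, -2.699, 69.339, 0, 90], TCP at [0.248, -0.546, 0.231] pointing down, gripper open.
Joint ranges: [-152.73, 152.73], [-39.44, 99.34], [-58.76, 71.6], [-118.89, 123.64], [-81.53, 83.1], [-180, 180]. Speed limits (degrees/s): [136.94, 136.94, 172.46, 180, 180, 180].

## Interface

Orientations are given as a 3x3 rotation matrix whose columns are the frame's x, y, z axes.
In Python, from workcell import manip, camera gives the robot as it stands.
- The arm moves only by the tool move_arm, never from a script. Its argument "commands" is a list that holds one entry, the list of rows, each a list of 7 numbers: the finger opening in cm, from 0 to 8.54, then the shift along the world's x, y, z in cm, then the turn, a rotation vector about the world's x, y, z in rad. In form: [[[fingers, x, y, z, ax, ay, az], ...]]. A call has 1 to 10 rows; each row is the pose to reach, as a shift and turn from the pose commanded when the call began; what a row does not reach only later rows make up. A row lasts 1/10 s, in which the tool goes at most 50 mm and 8.59 degrees, less where a joint would pass 70% of its speed; a pose out of reach is approached as far as the arm can. A call with a gripper value outside its range is refused whole. The fingers move at their own pace and stop on an object; "squeeze" is the grip in N (left out, the last holds). Time passes only in rows, so rows that repeat a pose let the fingers close. It gives the time, the measured TCP pose, the force and the opening at its end, in the units of the state.
- manip.state(): the state, without advancing time (a new reading comes with each control period).
- camera(name): name is "side" or "top"; returns a dict with "frame" (420x560x3 uint8, red, green, blue), "K" (3x3 intrinsics, pixels), "k1" (the pictures are not rectified: a ray, as slopes to the right and down, at radius r is drawn at 1 + k1 r^2 times it, then the intrinsics apply), "rvec" (rotation vector, rad) and "tvec" (3), from world to camera coordinates, as OpenCV has them. Camera axes: x right, y down, z forward; pixel columns grow to the right and rows downward; lengths in m; the calibration is good to about 2 mm. A picture is of the moment at which its call begins. There is no depth.
- manip.sign_off(): hands the job in, once; it reports no verdict.
The state is a dict: "time_s": time; "joint_pos": joint angles; "dq": joint speeds; "joint_efforts": joint torques, N m; "eef_pos": TCP position; "tool_rot": TCP orientation; "force": force on the tool from outside, world axes, zero at the start; "torque": the same for the moment, N m; "width": opening from 0.0 (shut) to 1.0 (fully open).
Only numpy, scipy, OpenCV 4.12 (cv2) and the standard library are available. Lean on these libraries where they do the work, as an engineer would, in place of code of your own. Each camera call takes 0.05 s, during which the arm holds its last target. There are 200 camera calls.

## Working session

There is one attempt and no reset: what is moved stays moved. The work goes in short steps, Python scripts to look and compute and a tool call to move; the robot and the scene stay as the last step left them, time stands still between calls to the robot, and variables do not carry over. Pictures are saved under pics/ and viewed, about 8 in all and at most 12, crops included, and the job is handed in when it is done.

Besides the shell and the picture viewer there is one more tool, called after "Call:" as name(argument=value, ...), one argument or row to a line, values as JSON. move_arm: Moves the arm, as the interface text tells. Its arguments: {"type":"object","properties":{"commands":{"type":"array"},"squeeze":{"type":"number"}},"required":["commands"]}

```bash
mkdir -p pics && ls && python3 - <<'E'
from workcell import manip, camera
import cv2, numpy as np, pickle
s=manip.state(); print({k:np.round(v,3).tolist() for k,v in s.items()}, manip.tcp_to_grasp)
for n in ("top","side"):
    c=camera(n); pickle.dump(c,open(f"pics/{n}0.pkl","wb"))
    cv2.imwrite(f"pics/{n}0.png",c["frame"][:,:,::-1]); print(n,c["K"].tolist(),c["k1"],c["rvec"],c["tvec"])
    R=cv2.Rodrigues(np.array(c["rvec"]))[0]; print(-R.T@np.array(c["tvec"]).ravel())
E
```

```text
pics
{'time_s': 0.0, 'joint_pos': [-65.547, 18.004, -2.753, 69.34, -0.001, 89.999], 'dq': [0.148, 0.028, -0.021, 0.082, -0.08, 0.012], 'joint_efforts': [0.001, -53.958, 33.976, 0.019, 0.0, 0.0], 'eef_pos': [0.248, -0.546, 0.23], 'tool_rot': [[-0.91, -0.001, 0.414], [-0.414, 0.002, -0.91], [0.0, -1.0, -0.002]], 'force': [0.018, 0.048, -0.461], 'torque': [0.012, -0.014, -0.018], 'width': 1.001} 0.0187
top [[395.5859418258709, 0.0, 277.09834639210663], [0.0, 395.5859418258709, 222.67623187389336], [0.0, 0.0, 1.0]] 0.03887717910277417 [ 2.17200831 -2.14556459  0.14643827] [-0.03582738  0.60188761  1.06921163]
[ 0.46092628 -0.02093873  1.13748597]
side [[543.998062333261, 0.0, 283.9814726367498], [0.0, 543.998062333261, 212.661660522309], [0.0, 0.0, 1.0]] -0.15152503086491662 [ 0.5086877  -2.52913346  1.46949377] [0.55673041 0.22069141 1.16394154]
[0.19492082 1.04809155 0.75955468]
```

View pics/top0.png

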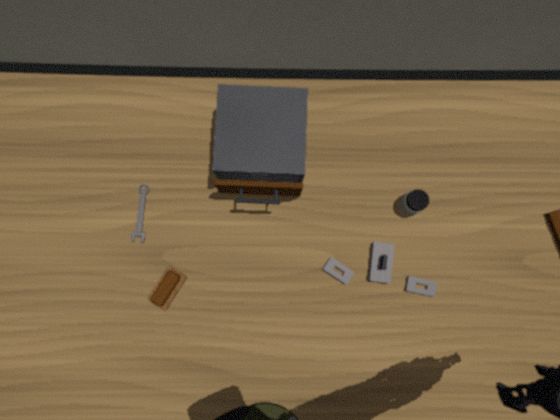

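View pics/side0.png

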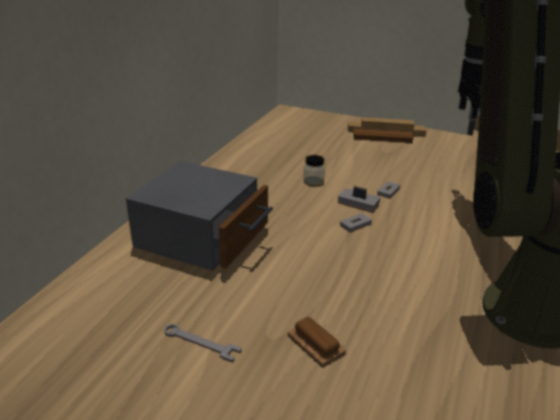

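The top view shows the cabinet at about (260,135), the drawer handle at (258,201) and the nested pair at (381,262). The small decoy lids are at (338,270) and (421,287), the jar at (412,203), the block at (168,288) and the wrench at (140,213). The side view shows the same layout, with the handle at about (255,217) and the pair at (359,197).

```bash
cat > h.py <<'E'
import cv2, numpy as np, pickle
def grab(n,tag):
    from workcell import camera
    c=camera(n); pickle.dump(c,open(f"pics/{n}{tag}.pkl","wb")); return c
def load(n,tag): return pickle.load(open(f"pics/{n}{tag}.pkl","rb"))
def pose(c):
    R=cv2.Rodrigues(np.array(c["rvec"],float))[0]; t=np.array(c["tvec"],float).ravel(); return R,t,-R.T@t
def ray(c,px):
    D=np.array([c["k1"],0,0,0,0.])
    u=cv2.undistortPoints(np.array(px,float).reshape(-1,1,2),np.array(c["K"]),D).reshape(-1,2)
    R,t,o=pose(c); return o,np.c_[u,np.ones(len(u))]@R
def plane(c,px,z):
    o,d=ray(c,px); return o+d*((z-o[2])/d[:,2])[:,None]
def proj(c,P):
    return cv2.projectPoints(np.array(P,float).reshape(-1,3),np.array(c["rvec"],float),np.array(c["tvec"],float),np.array(c["K"]),np.array([c["k1"],0,0,0,0.]))[0].reshape(-1,2)
def crop(c,x0,y0,x1,y1,k): return cv2.resize(c["frame"][y0:y1,x0:x1,::-1],None,fx=k,fy=k,interpolation=cv2.INTER_CUBIC)
def rect(c,mask_roi,z,cond):
    """largest contour under cond in roi -> min area rect on plane z (metres)"""
    x0,y0,x1,y1=mask_roi; f=c["frame"][y0:y1,x0:x1].astype(int)
    m=cv2.morphologyEx(cond(f).astype(np.uint8),cv2.MORPH_CLOSE,np.ones((5,5)))
    k=max(cv2.findContours(m,0,cv2.CHAIN_APPROX_NONE)[0],key=cv2.contourArea).reshape(-1,2)+[x0,y0]
    W=plane(c,k,z)[:,:2]
    return k,cv2.minAreaRect((W*1000).astype(np.float32))
E
python3 - <<'E'
from h import *
c=load("top",0); s=load("side",0)
gray=lambda f:(f.max(2)-f.min(2)<30)&(f.min(2)>70)
k,r=rect(c,(362,235,402,292),0.023,gray); print("lids",r,k.min(0),k.max(0))
blu=lambda f:(f[...,2]>=f[...,0])&(f.max(2)<130)
k,r=rect(c,(205,80,315,178),0.14,blu); print("cab",r,k.min(0),k.max(0),cv2.boxPoints(r).tolist())
a=np.hstack([crop(c,205,165,315,220,5)[:275,:550]]); b=crop(c,355,235,405,290,5)
im=np.zeros((560,800,3),np.uint8); im[:275,:550]=a; im[:275,550:800]=b
im[280:560,:480]=crop(s,190,160,310,230,4)[:280]; im[280:480,500:740]=crop(s,330,175,390,225,4)
cv2.imwrite("pics/z1.png",im)
E
```

```text
lids ((496.0549621582031, -322.2244567871094), (60.2304573059082, 112.8570785522461), 83.15094757080078) [370 242] [393 283]
cab ((826.92919921875, 20.198585510253906), (235.8137664794922, 248.5564422607422), 88.31180572509766) [213  85] [306 177] [[699.2313232421875, -93.995849609375], [947.679931640625, -101.31838989257812], [954.6270751953125, 134.3930206298828], [706.178466796875, 141.71556091308594]]
```

View pics/z1.png

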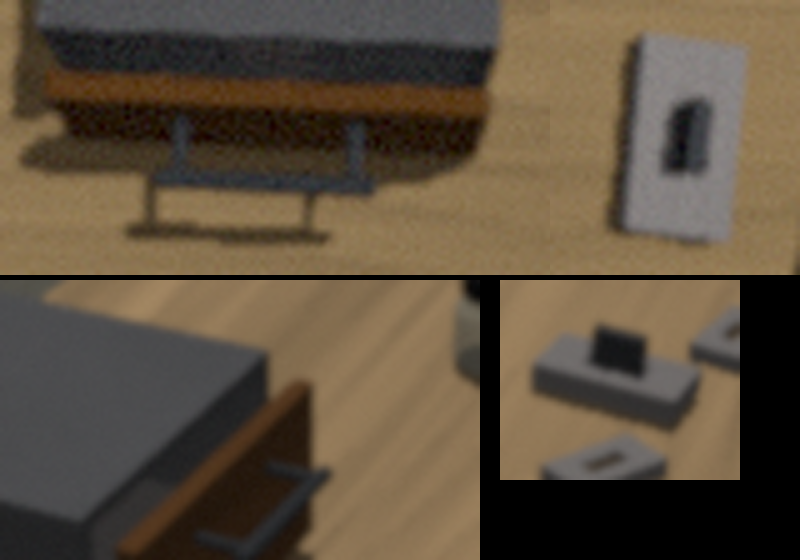

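The drawer is slightly ajar. In full-frame pixels the handle bar runs from (235,201) to (279.6,202.4) in the top view and from (250,227) to (271,208) in the side view. The pair's long axis is about -7° from world x.

```bash
python3 - <<'E'
from h import *
c=load("top",0); s=load("side",0)
f=c["frame"].astype(int); 
# handle bar: bluish-dark pixels in a narrow strip
roi=(228,194,288,209); x0,y0,x1,y1=roi; g=f[y0:y1,x0:x1]
m=((g[...,2]-g[...,0])>-5)&(g.max(2)<140)
ys,xs=np.nonzero(m); cols=[ (x, ys[xs==x].mean()+y0, (xs==x).sum()) for x in sorted(set(xs))]
print([(x+x0,round(y,1),n) for x,y,n in cols][::3], xs.min()+x0, xs.max()+x0)
e=plane(c,[[235,201],[279.6,202.4]],0.098); print("handle",e.round(4),e.mean(0).round(4),np.linalg.norm(e[0]-e[1]))
es=plane(s,[[250.5,227],[271.5,208]],0.098); print("side",es.round(4),es.mean(0).round(4))
# lid handle top, top view (crop px -> full)
for q in ([355+(700-550)/5-.5,235+140/5-.5],): print("inner handle", plane(c,[q],0.051).round(4))
q=[[355+(640-550)/5,235+37/5],[355+(747-550)/5,235+45/5],[355+(730-550)/5,235+240/5],[355+(620-550)/5,235+235/5]]
p=plane(c,q,0.023); print("lid corners",p.round(4).tolist(),p.mean(0).round(4)); d=p[0]+p[1]-p[2]-p[3]; print(np.degrees(np.arctan2(d[1],d[0])))
qs=[[330+(562-500)/4,175+(335-280)/4],[330+(700-500)/4,175+(378-280)/4],[330+(675-500)/4,175+(403-280)/4],[330+(533-500)/4,175+(365-280)/4]]
p=plane(s,qs,0.023); print("lid side",p.round(4).tolist(),p.mean(0).round(4))
E
```

```text
[(np.int64(236), np.float64(200.0), np.int64(1)), (np.int64(239), np.float64(199.5), np.int64(4)), (np.int64(242), np.float64(198.3), np.int64(3)), (np.int64(245), np.float64(200.0), np.int64(3)), (np.int64(248), np.float64(200.5), np.int64(2)), (np.int64(251), np.float64(200.5), np.int64(2)), (np.int64(254), np.float64(200.5), np.int64(2)), (np.int64(257), np.float64(200.5), np.int64(2)), (np.int64(260), np.float64(201.0), np.int64(3)), (np.int64(263), np.float64(201.0), np.int64(3)), (np.int64(266), np.float64(201.0), np.int64(3)), (np.int64(269), np.float64(201.5), np.int64(2)), (np.int64(272), np.float64(201.5), np.int64(2)), (np.int64(275), np.float64(198.0), np.int64(9)), (np.int64(278), np.float64(201.5), np.int64(2))] 236 279
handle [[ 0.6514  0.0848  0.098 ]
 [ 0.6493 -0.0341  0.098 ]] [0.6503 0.0254 0.098 ] 0.11889340857730127
side [[ 0.6583  0.071   0.098 ]
 [ 0.6491 -0.0317  0.098 ]] [0.6537 0.0197 0.098 ]
inner handle [[ 0.4948 -0.323   0.051 ]]
lid corners [[0.5517, -0.2998, 0.023], [0.5479, -0.3598, 0.023], [0.4392, -0.3473, 0.023], [0.4411, -0.2864, 0.023]] [ 0.495  -0.3233  0.023 ]
-6.742840562359667
lid side [[0.5464, -0.3507, 0.023], [0.4363, -0.3277, 0.023], [0.444, -0.2839, 0.023], [0.5523, -0.2965, 0.023]] [ 0.4947 -0.3147  0.023 ]
```

Call:
move_arm(
  commands=[
    [[2.6,10,14,2,0,0,0.28],[2.6,20,28,2,0,0,0.56],[2.6,30,42,2,0,0,0.84],[2.6,40.4,57.1,2,0,0,1.1135],[2.6,40.4,57.1,2,0,0,1.1135],[2.6,40.4,57.1,2,0,0,1.1135],[2.6,40.4,57.1,2,0,0,1.1135],[2.6,40.4,57.1,2,0,0,1.1135],[2.6,40.4,57.1,2,0,0,1.1135],[2.6,40.4,57.1,2,0,0,1.1135]],
  ],
  squeeze=40,
)

```text
time_s: 1.1
eef_pos: [0.5377, -0.1366, 0.2473]
tool_rot: [[-0.03, -0.0, 1.0], [-1.0, -0.0, -0.03], [0.0, -1.0, -0.0]]
force: [0.2, -1.1, 1.3]
width: 0.306
```

Call:
move_arm(
  commands=[
    [[2.6,11.4,16.2,-3,0,0,0],[2.6,11.4,16.2,-3,0,0,0],[2.6,11.4,16.2,-3,0,0,0],[2.6,11.4,16.2,-3,0,0,0],[2.6,11.4,16.2,-7,0,0,0],[2.6,11.4,16.2,-9,0,0,0],[2.6,11.4,16.2,-9,0,0,0]],
  ],
)

```text
time_s: 1.8
eef_pos: [0.6482, 0.024, 0.1531]
tool_rot: [[-0.029, -0.008, 1.0], [-1.0, -0.0, -0.029], [0.001, -1.0, -0.008]]
force: [-0.7, 0.4, -0.4]
width: 0.305
```

```bash
python3 - <<'E'
from h import *
from workcell import manip
st=manip.state(); print(st["eef_pos"],st["joint_pos"])
c=grab("top",1); s=grab("side",1)
im=np.vstack([crop(c,205,165,315,220,5),crop(s,190,160,300,230,5)[:350]])[:600]
cv2.imwrite("pics/z2.png",im)
E
```

```text
[0.64821727 0.02399    0.15314034] [ 2.12115595e+00  2.57163717e+01 -1.81597331e+00  6.29059769e+01
 -3.23977206e-03  9.38094471e+01]
```

View pics/z2.png

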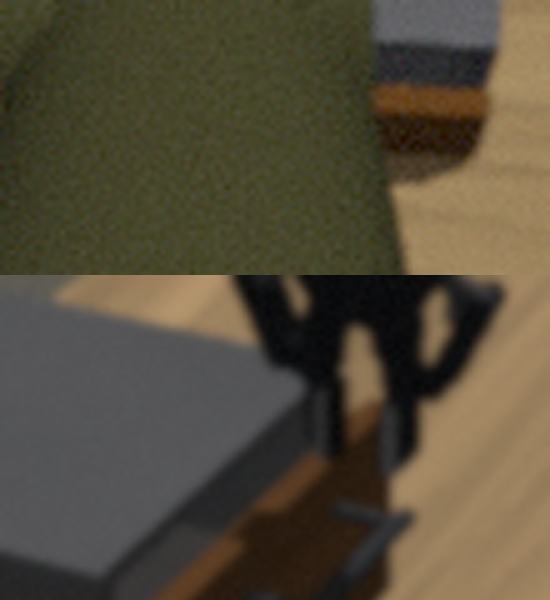

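Call:
move_arm(
  commands=[
    [[2.6,0,0,0,0,0,0],[2.6,0,0,-2,0,0,0],[2.6,0,0,-2,0,0,0]],
  ],
)

```text
time_s: 2.2
eef_pos: [0.6506, 0.023, 0.1373]
tool_rot: [[-0.031, -0.001, 1.0], [-1.0, 0.0, -0.031], [0.0, -1.0, -0.001]]
force: [-0.2, -0.4, 0.0]
width: 0.305
```

Call:
move_arm(
  commands=[
    [[2.6,0.1,0,-1.5,0,0,0],[2.6,0.1,0,-3,0,0,0],[2.6,0.1,0,-4.5,0,0,0],[2.6,0.1,0,-5.8,0,0,0],[2.6,0.1,0,-5.8,0,0,0]],
  ],
)

```text
time_s: 2.7
eef_pos: [0.6563, 0.0233, 0.0823]
tool_rot: [[-0.031, 0.009, 0.999], [-1.0, -0.0, -0.031], [0.0, -1.0, 0.009]]
force: [1.2, -0.4, 10.7]
width: 0.302
```

Call:
move_arm(
  commands=[
    [[2.6,0,0,0,0,0,0],[2.6,0,0,0,0,0,0]],
  ],
)

```text
time_s: 2.9
eef_pos: [0.6554, 0.0234, 0.0818]
tool_rot: [[-0.031, 0.007, 1.0], [-1.0, -0.0, -0.031], [-0.0, -1.0, 0.007]]
force: [1.9, -0.7, 11.7]
width: 0.303
```

Call:
move_arm(
  commands=[
    [[2.6,0,0,0.5,0,0,0],[2.6,0,0,0.8,0,0,0],[2.6,0,0,0.8,0,0,0]],
  ],
)

```text
time_s: 3.2
eef_pos: [0.6517, 0.0235, 0.0872]
tool_rot: [[-0.03, -0.001, 1.0], [-1.0, 0.0, -0.03], [-0.0, -1.0, -0.001]]
force: [0.7, 0.4, -0.3]
width: 0.303
```

```bash
python3 - <<'E'
from h import *
from workcell import manip
s=grab("side",2); st=manip.state(); print(st["eef_pos"],st["force"])
cv2.imwrite("pics/z3.png",crop(s,190,140,320,240,6)[:600])
E
```

```text
[0.65163073 0.02348111 0.08692059] [-0.37549453 -0.01715501  0.01843528]
```

View pics/z3.png

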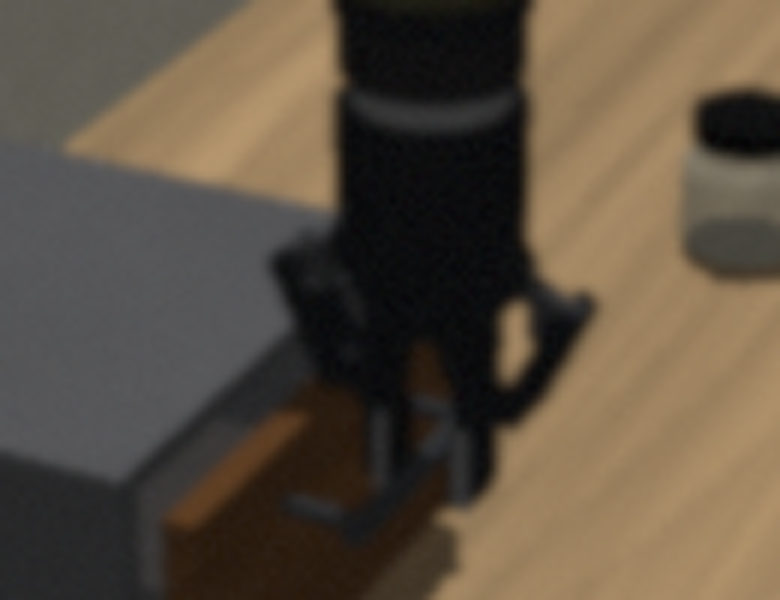

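The side view shows the bar between the two fingers at about (415,470) in the crop. The rear knuckle had rested on the drawer front, and raising the tool cleared it. I'll close now.

Call:
move_arm(
  commands=[
    [[0,0,0,0,0,0,0],[0,0,0,0,0,0,0],[0,0,0,0,0,0,0],[0,0,0,0,0,0,0],[0,0,0,0,0,0,0]],
  ],
  squeeze=40,
)

```text
time_s: 3.75
eef_pos: [0.6521, 0.0234, 0.0873]
tool_rot: [[-0.031, -0.0, 1.0], [-1.0, -0.0, -0.031], [0.0, -1.0, -0.0]]
force: [2.5, 0.2, -1.9]
width: 0.111
```

Call:
move_arm(
  commands=[
    [[0,-1,0.03,0,0,0,0],[0,-3,0.09,0,0,0,0],[0,-5,0.15,0,0,0,0],[0,-7,0.21,0,0,0,0],[0,-9,0.27,0,0,0,0],[0,-10.5,0.32,0,0,0,0],[0,-12,0.36,0,0,0,0],[0,-13,0.39,0,0,0,0],[0,-13.5,0.41,0,0,0,0],[0,-14,0.42,0,0,0,0]],
  ],
)

```text
time_s: 4.75
eef_pos: [0.5118, 0.0277, 0.0873]
tool_rot: [[-0.03, -0.0, 1.0], [-1.0, -0.0, -0.03], [0.0, -1.0, -0.0]]
force: [2.7, 0.2, -5.3]
width: 0.105
```

Call:
move_arm(
  commands=[
    [[0,-0.4,0.01,0,0,0,0],[0,-0.8,0.02,0,0,0,0],[0,-1.1,0.03,0,0,0,0],[0,-1.4,0.04,0,0,0,0],[0,-1.6,0.05,0,0,0,0]],
  ],
)

```text
time_s: 5.25
eef_pos: [0.5018, 0.028, 0.0875]
tool_rot: [[-0.031, 0.01, 0.999], [-1.0, -0.001, -0.031], [0.0, -1.0, 0.01]]
force: [26.6, -0.7, -32.0]
width: 0.108
```

Call:
move_arm(
  commands=[
    [[0,0.3,-0.01,0,0,0,0],[0,0.45,-0.02,0,0,0,0],[0,0.45,-0.02,0,0,0,0]],
  ],
)

```text
time_s: 5.55
eef_pos: [0.5019, 0.028, 0.0873]
tool_rot: [[-0.031, 0.002, 1.0], [-1.0, 0.0, -0.031], [-0.0, -1.0, 0.002]]
force: [6.4, 0.8, -11.2]
width: 0.109
```

Call:
move_arm(
  commands=[
    [[2.6,0,0,0,0,0,0],[2.6,0,0,0,0,0,0],[2.6,0,0,0,0,0,0],[2.6,0,0,2,0,0,0],[2.6,0,0,5,0,0,0],[2.6,0,0,10,0,0,0],[4,0,-5,14,0,0,0],[4,0,-10,14,0,0,0.15],[4,0,-15,14,0,0,0.3],[4,0,-20,14,0,0,0.45]],
  ],
)

```text
time_s: 6.55
eef_pos: [0.5009, -0.1458, 0.2284]
tool_rot: [[0.368, 0.002, 0.93], [-0.93, -0.0, 0.368], [0.001, -1.0, 0.001]]
force: [1.0, -0.1, -0.0]
width: 0.468
```

Call:
move_arm(
  commands=[
    [[4,-0.6,-4,0,0,0,0.15],[4,-0.6,-8,0,0,0,0.3],[4,-0.6,-12,0,0,0,0.45],[4,-0.6,-15,0,0,0,0.6],[4,-0.6,-15,0,0,0,0.75],[4,-0.6,-15,0,0,0,0.9],[4,-0.6,-15,0,0,0,1.03],[4,-0.6,-15,0,0,0,1.03],[4,-0.6,-15,0,0,0,1.03]],
  ],
)

```text
time_s: 7.45
eef_pos: [0.4948, -0.2942, 0.2273]
tool_rot: [[0.985, -0.0, 0.172], [-0.172, 0.0, 0.985], [-0.0, -1.0, 0.0]]
force: [-0.3, 0.2, 0.1]
width: 0.468
```

```bash
python3 - <<'E'
from h import *
from workcell import manip
st=manip.state(); print(st["eef_pos"],np.degrees(np.arctan2(st["tool_rot"][1][2],st["tool_rot"][0][2])),st["joint_pos"])
c=grab("top",3); s=grab("side",3)
im=np.zeros((600,800,3),np.uint8); im[:440,:400]=crop(c,210,150,310,260,4); im[:480,400:800]=crop(s,220,170,320,290,4)
cv2.imwrite("pics/z4.png",im)
# predicted from gripped bar: bar at (0.502,0.0256), cab yaw -1.75
a=np.radians(-1.75); ux=np.array([np.cos(a),np.sin(a)]); uy=np.array([-ux[1],ux[0]]); m=np.array([0.502,0.0295])+0.125*ux
print("tin pred",m); P=[[*(m+sx*.048*ux+sy*.022*uy),.084] for sx,sy in((1,1),(1,-1),(-1,-1),(-1,1))]
print(proj(c,P).round(1).tolist(),proj(s,P).round(1).tolist())
E
```

```text
[ 0.49477777 -0.29418582  0.2273389 ] 80.08465817820111 [-3.07344325e+01  1.54223677e+01 -6.62477525e+00  6.79597034e+01
 -8.86935456e-04 -2.08190907e+01]
tin pred [0.6269417  0.02568269]
[[250.0, 193.3], [266.2, 194.1], [264.6, 229.2], [248.2, 228.5]] [[248.4, 225.5], [256.6, 217.1], [292.6, 226.0], [285.2, 234.9]]
```

View pics/z4.png

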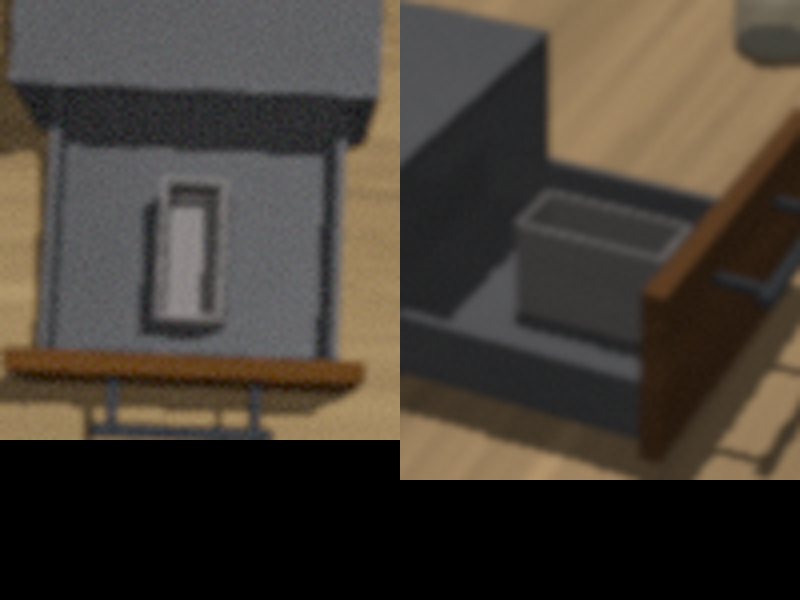

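Tin rim corners found in the top and side views match, within about 1 px, the prediction from the gripped bar: tin_mouth is near (0.627, 0.0257), yaw about -1.75°. Next is the lids.

Call:
move_arm(
  commands=[
    [[4,0,-2.7,-4,0,0,0.056],[4,0,-2.7,-8,0,0,0.056],[4,0,-2.7,-12,0,0,0.056],[4,0,-2.7,-15,0,0,0.056],[4,0,-2.7,-15,0,0,0.056],[4,0,-2.7,-15,0,0,0.056]],
  ],
)

```text
time_s: 8.15
eef_pos: [0.4948, -0.3211, 0.0776]
tool_rot: [[0.993, -0.001, 0.114], [-0.114, 0.0, 0.993], [-0.001, -1.0, 0.0]]
force: [0.9, 0.5, -0.2]
width: 0.469
```

```bash
python3 - <<'E'
from h import *
from workcell import manip
st=manip.state(); print(st["eef_pos"],np.degrees(np.arctan2(st["tool_rot"][1][2],st["tool_rot"][0][2])))
s=grab("side",4); cv2.imwrite("pics/z5.png",crop(s,310,130,420,230,6))
E
```

```text
[ 0.49483578 -0.32113399  0.07757161] 83.43583893364861
```

View pics/z5.png

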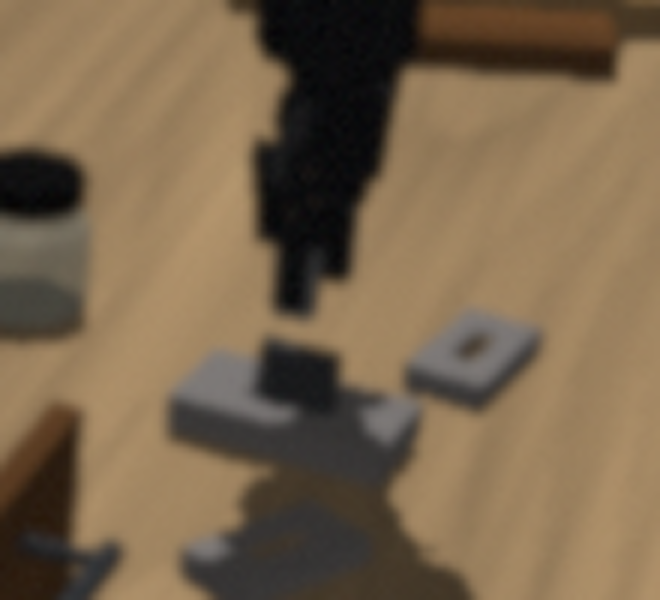

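```bash
python3 - <<'E'
from h import *
s=load("side",4)
P=[[.4948,-.321,.051],[.4948,-.315,.051],[.5147,-.3173,.051],[.475,-.3127,.051]]
print(((proj(s,P)-[310,130])*6+2.5).round(1).tolist())
g=s["frame"][185:200,350:370].sum(2); print(g)
E
```

```text
[[306.1, 349.8], [302.9, 355.1], [263.9, 345.1], [342.0, 365.2]]
[[397 397 390 370 341 339 352 367 378 382 384 384 389 389 388 392 397 402
  400 394]
 [395 395 378 334 279 265 278 304 330 346 352 362 371 376 382 391 397 402
  398 395]
 [394 388 361 290 215 182 192 221 244 258 268 281 303 320 344 364 382 392
  395 397]
 [390 381 339 251 163 126 130 145 160 164 163 187 206 232 258 287 330 370
  391 394]
 [376 364 317 229 136  95  92  94  98 103 101 104 117 139 159 196 266 348
  388 399]
 [368 354 302 215 121  89  78  85  82  89  81  85  81  90  95 142 233 333
  383 397]
 [362 341 283 190 121  82  75  73  77  79  75  84  77  72  86 127 231 332
  387 395]
 [359 335 266 174 105  82  79  83  76  73  80  75  77  78  84 129 229 332
  380 391]
 [356 322 249 156  98  90  74  76  80  80  78  77  76  79  81 122 218 305
  347 363]
 [341 306 225 143  97  84  78  75  77  76  72  80  74  78  80 113 177 239
  271 292]
 [339 299 236 170 116  93  83  82  77  78  80  77  85  78  79  99 139 170
  193 215]
 [350 328 290 239 198 155 126 112 103  92  85  75  78  75  78  96 124 153
  162 172]
 [354 350 335 315 286 248 216 205 183 146 110  91  80  88  80 104 127 152
  157 175]
 [323 336 342 342 336 320 305 289 252 197 144 114 109  97 103 116 138 154
  162 194]
 [259 278 298 318 326 319 314 300 258 202 161 139 136 136 132 139 148 154
  161 192]]
```

The handle spans crop x 260–340, against a prediction of 264–342, so the tool is centred over it. I'll descend and grip.

Call:
move_arm(
  commands=[
    [[4,0,0,-2,0,0,0],[4,0,0,-4,0,0,0],[4,0,0,-5,0,0,0],[4,0,0,-5,0,0,0],[2.4,0,0,-5,0,0,0],[1.6,0,0,-5,0,0,0],[0.5,0,0,-5,0,0,0],[0,0,0,-5,0,0,0],[0,0,0,-5,0,0,0],[0,0,0,-5,0,0,0]],
  ],
  squeeze=50,
)

```text
time_s: 9.2
eef_pos: [0.4959, -0.3222, 0.0285]
tool_rot: [[0.993, 0.002, 0.114], [-0.114, -0.002, 0.994], [0.002, -1.0, -0.001]]
force: [-0.6, -0.8, 6.0]
width: 0.132
```

Call:
move_arm(
  commands=[
    [[0,0,0,0.5,0,0,0],[0,0,0,1.5,0,0,0],[0,0,0,3.5,0,0,0],[0,0,0,6,0,0,0],[0,0,0,9,0,0,0],[0,0,0,12,0,0,0],[0,0,0,15,0,0,0],[0,0,0,17,0,0,0],[0,0,0,17,0,0,0]],
  ],
)

```text
time_s: 10.1
eef_pos: [0.4965, -0.3222, 0.2007]
tool_rot: [[0.994, 0.005, 0.114], [-0.114, -0.003, 0.994], [0.005, -1.0, -0.002]]
force: [0.3, 0.3, -2.9]
width: 0.129
```

Call:
move_arm(
  commands=[
    [[0,1,2.5,0,0,0,0.01],[0,2.5,6.5,0,0,0,0.02],[0,4,10.5,0,0,0,0.03],[0,5.5,14.5,0,0,0,0.04],[0,7,18.5,0,0,0,0.05],[0,8.5,22.5,0,0,0,0.06],[0,10,26.5,0,0,0,0.07],[0,11.5,30.5,0,0,0,0.08],[0,12.5,33.3,0,0,0,0.084],[0,13.2,34.7,0,0,0,0.086]],
  ],
)

```text
time_s: 11.1
eef_pos: [0.6264, 0.0286, 0.1953]
tool_rot: [[1.0, -0.003, 0.025], [-0.025, 0.001, 1.0], [-0.003, -1.0, 0.001]]
force: [-0.2, -0.9, -3.3]
width: 0.127
```

Call:
move_arm(
  commands=[
    [[0,0,0,-2,0,0,0],[0,0,0,-4,0,0,0],[0,0,0,-5,0,0,0],[0,0,0,-5,0,0,0],[0,0,0,-5,0,0,0]],
  ],
)

```text
time_s: 11.6
eef_pos: [0.6268, 0.0252, 0.1473]
tool_rot: [[1.0, -0.0, 0.029], [-0.029, -0.0, 1.0], [-0.0, -1.0, -0.0]]
force: [0.6, -0.5, -3.4]
width: 0.131
```

```bash
python3 - <<'E'
from h import *
from workcell import manip
st=manip.state(); print(st["eef_pos"],st["force"],st["width"],np.degrees(np.arctan2(st["tool_rot"][1][2],st["tool_rot"][0][2])),st["tool_rot"],st["joint_pos"][5])
c=grab("top",5); s=grab("side",5)
im=np.zeros((600,800,3),np.uint8); im[:400,:300]=crop(c,220,160,295,260,4); im[:600,300:800]=crop(s,220,130,320,250,5)
cv2.imwrite("pics/z6.png",im)
E
```

```text
[0.62679722 0.02518804 0.14725758] [ 0.6280585  -0.54927764 -3.42471954] 0.13054457727028718 88.36434982027887 [[ 9.99592437e-01 -4.70829049e-04  2.85436033e-02]
 [-2.85436754e-02 -1.47102704e-04  9.99592535e-01]
 [-4.66438362e-04 -9.99999878e-01 -1.60481942e-04]] 3.940734555321305
```

View pics/z6.png

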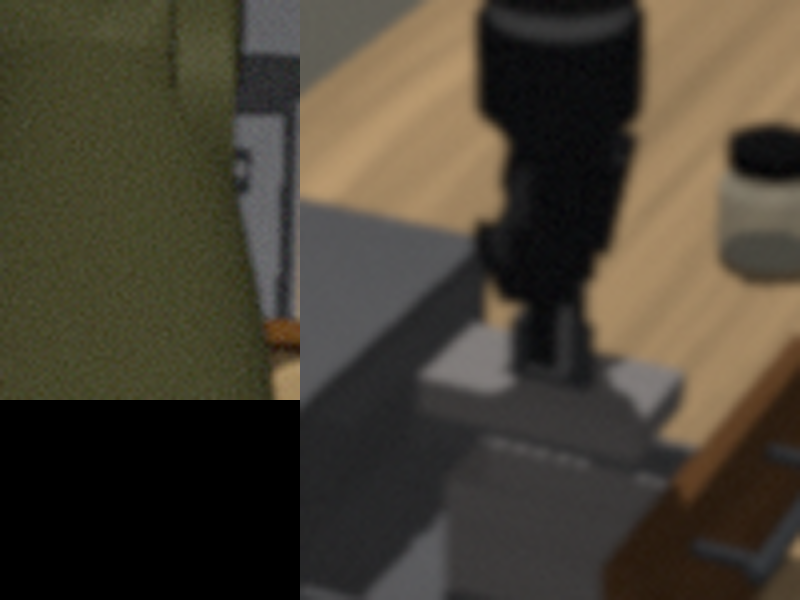

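Call:
move_arm(
  commands=[
    [[0,0,0.05,-1.5,0,0,0],[0,0,0.05,-3,0,0,0],[0,0,0.05,-3,0,0,0],[0,0,0.05,-3.3,0,0,0],[0,0,0.05,-3.6,0,0,0],[0,0,0.05,-3.8,0,0,0],[0,0,0.05,-3.8,0,0,0]],
  ],
)

```text
time_s: 12.4
eef_pos: [0.6271, 0.0262, 0.1094]
tool_rot: [[1.0, 0.0, 0.028], [-0.028, 0.0, 1.0], [0.0, -1.0, 0.0]]
force: [-0.5, -0.1, -3.1]
width: 0.129
```

Call:
move_arm(
  commands=[
    [[0,0,0,-0.2,0,0,0],[0,0,0,-0.4,0,0,0],[0,0,0,-0.6,0,0,0],[0,0,0,-0.75,0,0,0],[0,0,0,-0.75,0,0,0]],
  ],
)

```text
time_s: 12.9
eef_pos: [0.6267, 0.0262, 0.1013]
tool_rot: [[1.0, -0.001, 0.028], [-0.028, -0.0, 1.0], [-0.001, -1.0, -0.0]]
force: [0.1, -0.7, -3.6]
width: 0.129
```

Still only the lids' weight on the wrist, with the plug about 11 mm into the tin. I'll ease down onto the seat.

Call:
move_arm(
  commands=[
    [[0,0,0,-0.1,0,0,0],[0,0,0,-0.2,0,0,0],[0,0,0,-0.3,0,0,0],[0,0,0,-0.35,0,0,0],[0,0,0,-0.35,0,0,0]],
  ],
)

```text
time_s: 13.4
eef_pos: [0.627, 0.0262, 0.0986]
tool_rot: [[1.0, 0.0, 0.028], [-0.028, 0.0, 1.0], [0.0, -1.0, 0.0]]
force: [-1.2, -0.1, 1.0]
width: 0.128
```

Call:
move_arm(
  commands=[
    [[0,0,0,-0.1,0,0,0],[0,0,0,-0.1,0,0,0],[0,0,0,-0.2,0,0,0],[0,0,0,-0.2,0,0,0]],
  ],
)

```text
time_s: 13.8
eef_pos: [0.6286, 0.0261, 0.0985]
tool_rot: [[1.0, 0.004, 0.028], [-0.028, -0.0, 1.0], [0.004, -1.0, 0.0]]
force: [-2.5, -1.1, 9.5]
width: 0.13
```

Call:
move_arm(
  commands=[
    [[0,0,0,0.2,0,0,0],[0.8,0,0,0.2,0,0,0],[2,0,0,0.2,0,0,0],[3,0,0,0.2,0,0,0],[3.4,0,0,0.2,0,0,0],[3.4,0,0,1,0,0,0],[3.4,0,0,3,0,0,0],[5,0,0,6,0,0,0],[7.2,0,0,7,0,0,0],[7.2,0,0,7,0,0,0]],
  ],
)

```text
time_s: 14.8
eef_pos: [0.6286, 0.0263, 0.1685]
tool_rot: [[1.0, 0.004, 0.028], [-0.028, 0.0, 1.0], [0.004, -1.0, 0.0]]
force: [0.3, -0.8, -0.7]
width: 0.842
```

```bash
python3 - <<'E'
from h import *
from workcell import manip
st=manip.state(); print(st["eef_pos"],st["force"],st["width"])
s=grab("side",6)
im=np.zeros((600,800,3),np.uint8); im[:,:]=crop(s,215,160,315,235,8)
cv2.imwrite("pics/z7.png",im)
a=np.radians(-1.7); ux=np.array([np.cos(a),np.sin(a)]); uy=np.array([-ux[1],ux[0]]); m=np.array([0.627,0.0257])
P=[[*(m+sx*.055*ux+sy*.029*uy),.093] for sx,sy in((1,1),(1,-1),(-1,-1),(-1,1))]+[[*(m+sx*.02*ux+.006*uy),.121] for sx in(1,-1)]
print(((proj(s,P)-[215,160])*8+3.5).round(0).tolist())
E
```

```text
[0.62855659 0.02626577 0.16852854] [ 0.28642724 -0.82651497 -0.69067665] 0.8415911179452207
[[238.0, 507.0], [325.0, 420.0], [656.0, 500.0], [579.0, 593.0], [379.0, 416.0], [502.0, 446.0]]
```

View pics/z7.png

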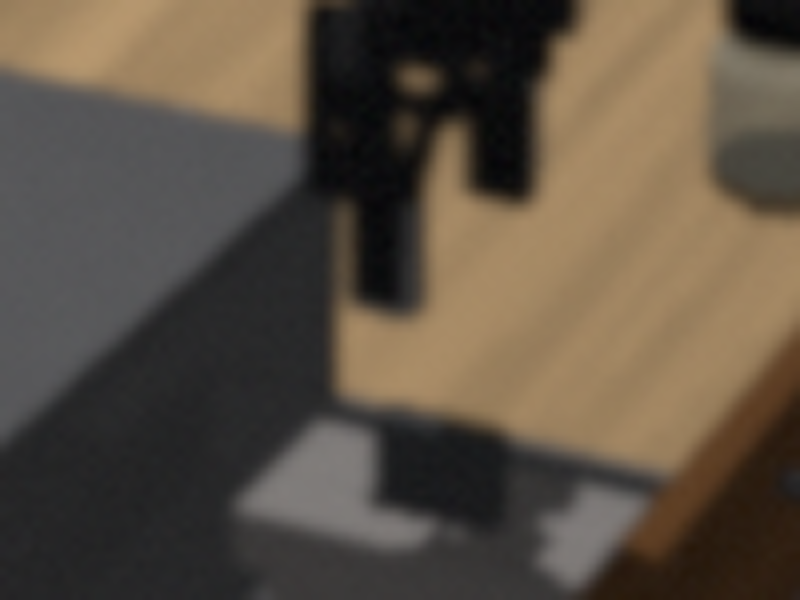

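The pair is seated. The lid corners at (235,510) and (320,418) and the handle edge at (380,420)–(505,440) match the projected seated pose within about 5 crop px, roughly 1.5 mm. Now I'll straddle the outer lid's long sides.

Call:
move_arm(
  commands=[
    [[7.6,-0.15,0,0,0,0.004,0],[7.6,-0.15,0,-2,0,0.004,0],[7.6,-0.15,0,-4,0,0.004,0],[7.6,-0.15,0,-6,0,0.004,0],[7.6,-0.15,0,-7.5,0,0.004,0],[7.6,-0.15,0,-7.5,0,0.004,0]],
  ],
)

```text
time_s: 15.45
eef_pos: [0.6223, 0.0261, 0.0873]
tool_rot: [[1.0, -0.011, 0.028], [-0.028, -0.0, 1.0], [-0.011, -1.0, -0.001]]
force: [-0.2, -0.0, 0.2]
width: 0.887
```

Call:
move_arm(
  commands=[
    [[7.6,0,0,0,0,0,0],[7.6,0,0,0,0,0,0],[7.6,0,0,0,0,0,0],[7.6,0,0,0,0,0,0],[7.6,0,0,0,0,0,0]],
  ],
)

```text
time_s: 15.95
eef_pos: [0.6258, 0.0262, 0.0918]
tool_rot: [[1.0, -0.003, 0.028], [-0.028, 0.0, 1.0], [-0.003, -1.0, -0.0]]
force: [0.6, 0.5, -0.8]
width: 0.888
```

Call:
move_arm(
  commands=[
    [[7.6,0.1,0,-0.5,0,-0.003,0],[7.6,0.1,0,-1.2,0,-0.003,0],[7.6,0.1,0,-1.9,0,-0.003,0],[7.6,0.1,0,-2.6,0,-0.003,0],[7.6,0.1,0,-2.9,0,-0.003,0],[7.6,0.1,0,-2.9,0,-0.003,0],[7.6,0.1,0,-2.9,0,-0.003,0],[7.6,0.1,0,-2.9,0,-0.003,0],[7.6,0.1,0,-2.9,0,-0.003,0]],
  ],
)

```text
time_s: 16.85
eef_pos: [0.6268, 0.0262, 0.0626]
tool_rot: [[1.0, -0.0, 0.028], [-0.028, 0.0, 1.0], [-0.0, -1.0, 0.0]]
force: [0.7, 0.0, -0.2]
width: 0.888
```

```bash
python3 - <<'E'
from h import *
from workcell import manip
st=manip.state(); print(st["eef_pos"],st["force"],st["width"],st["tool_rot"])
s=grab("side",7)
cv2.imwrite("pics/z8.png",crop(s,225,150,315,225,8))
E
```

```text
[0.62676545 0.02619849 0.06261396] [ 0.67427391  0.02401011 -0.23616679] 0.8880444423220225 [[ 9.99609718e-01 -2.67600717e-04  2.79345666e-02]
 [-2.79345579e-02  3.61362265e-05  9.99609753e-01]
 [-2.68505736e-04 -9.99999964e-01  2.86468155e-05]]
```

View pics/z8.png

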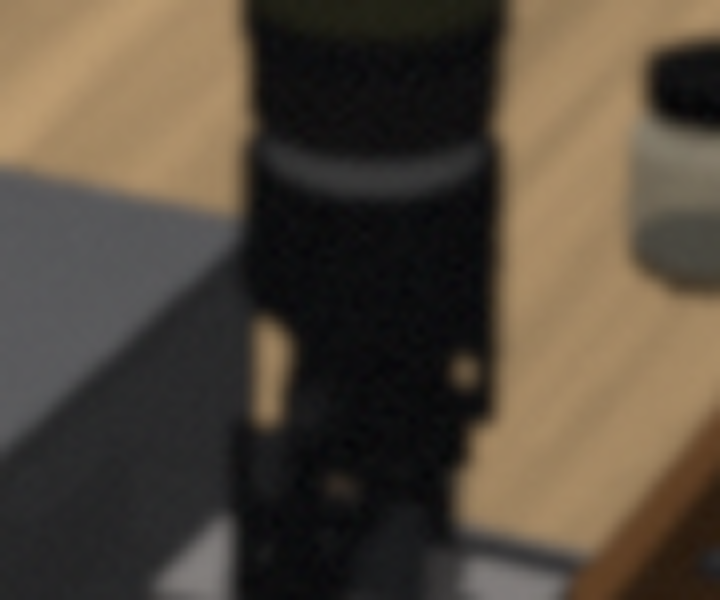

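The gripper straddles the lid with no contact force. I'll close on the long sides.

Call:
move_arm(
  commands=[
    [[6.6,0,0,0,0,0,0],[6.2,0,0,0,0,0,0],[5.9,0,0,0,0,0,0],[5.6,0,0,0,0,0,0],[5,0,0,0,0,0,0],[5,0,0,0,0,0,0],[5,0,0,0,0,0,0]],
  ],
  squeeze=35,
)

```text
time_s: 17.6
eef_pos: [0.6266, 0.0263, 0.0625]
tool_rot: [[1.0, -0.001, 0.028], [-0.028, 0.0, 1.0], [-0.001, -1.0, 0.0]]
force: [-0.9, 0.5, 4.3]
width: 0.673
```

Call:
move_arm(
  commands=[
    [[5,0,0,0.2,0,0,0],[5,0,0,0.5,0,0,0],[5,0,0,0.9,0,0,0],[5,0,0,1.4,0,0,0],[5,0,0,2,0,0,0],[5,0,0,2.7,0,0,0],[5,0,0,3.5,0,0,0],[5,0,0,4.3,0,0,0],[5,0,0,5,0,0,0],[5,0,0,5.5,0,0,0]],
  ],
)

```text
time_s: 18.6
eef_pos: [0.6268, 0.0262, 0.1182]
tool_rot: [[1.0, -0.0, 0.028], [-0.028, 0.0, 1.0], [-0.0, -1.0, 0.0]]
force: [0.6, -0.0, -1.4]
width: 0.674
```

Call:
move_arm(
  commands=[
    [[5,0,0,0.7,0,0,0],[5,0,0,1.4,0,0,0],[5,0,0,2,0,0,0],[5,0,0,2.4,0,0,0],[5,0,0,2.6,0,0,0],[5,0,0,2.6,0,0,0],[5,0,0,2.6,0,0,0],[5,0,0,2.6,0,0,0],[5,0,0,2.6,0,0,0]],
  ],
)

```text
time_s: 19.5
eef_pos: [0.6262, 0.0262, 0.1429]
tool_rot: [[1.0, -0.002, 0.028], [-0.028, -0.0, 1.0], [-0.002, -1.0, -0.0]]
force: [-0.7, -1.0, -1.7]
width: 0.674
```

```bash
python3 - <<'E'
from h import *
from workcell import manip
st=manip.state(); print(st["time_s"],st["eef_pos"],st["force"],st["width"],st["tool_rot"])
s=grab("side",8); c=grab("top",8)
a=np.radians(-1.7); ux=np.array([np.cos(a),np.sin(a)]); uy=np.array([-ux[1],ux[0]]); m=np.array([0.627,0.0257])
P=[[*(m+sx*.048*ux+sy*.022*uy),.089] for sx,sy in((1,1),(1,-1),(-1,-1),(-1,1))]+[[*(m+sx*.02*ux+.006*uy),.121] for sx in(1,-1)]+[[*(m+sx*.055*ux+sy*.029*uy),.174] for sx,sy in((1,1),(1,-1),(-1,-1),(-1,1))]
print(((proj(s,P)-[215,150])*8+3.5).round(0).tolist())
cv2.imwrite("pics/z9.png",crop(s,215,150,315,225,8))
E
```

```text
19.5 [0.62619812 0.02617469 0.14286926] [-0.74362674 -0.98922852 -1.66011929] 0.6735378138778781 [[ 9.99609318e-01 -1.62916302e-03  2.79026404e-02]
 [-2.79027308e-02 -3.27936773e-05  9.99610642e-01]
 [-1.62761367e-03 -9.99998672e-01 -7.82389626e-05]]
[[270.0, 593.0], [336.0, 526.0], [625.0, 597.0], [566.0, 668.0], [379.0, 496.0], [502.0, 526.0], [234.0, 346.0], [324.0, 264.0], [665.0, 340.0], [586.0, 427.0]]
```

View pics/z9.png

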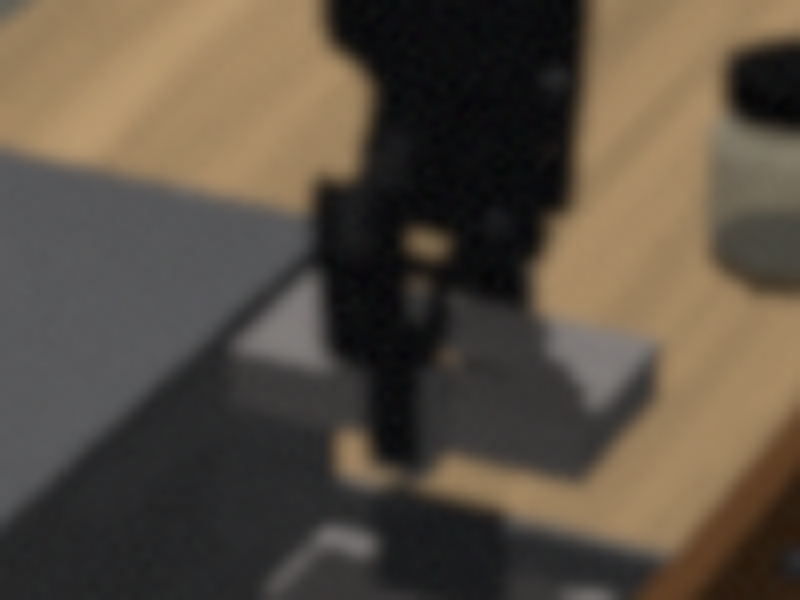

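The outer lid is level, with its corners at (230,350) and (658,345) where predicted. The inner lid is still seated: its flange corner at (270,593) and handle at (380,500)–(502,525) are both as projected. I'm handing in.

```bash
python3 -c "
from workcell import manip
print(manip.sign_off())"
```

```text
the job is handed in; nothing more can be done
None
```

The job is done and handed in at about 19.5 s of the 72 s allowed. The arm is still holding the outer lid over the tin.

- **Drawer:** I gripped the bar and pulled until the wrist force rose to 26.6 N at x ≈ 0.502, which I took as the stop. I then let go and left the drawer out.
- **Lids on the tin:** I carried the pair by the inner handle and lowered it in small steps. The plug entered freely and seated at the predicted height, with about 10 N upward on the wrist at the end.
- **Outer lid:** I pinched it by its long sides and lifted it straight up about 80 mm. Its underside should be about 33 mm above the inner lid's handle.

**Last checks:** In the final side picture the inner lid's flange and handle are where a seated lid should appear. The outer lid is level to within about 0.1° by the tool's orientation. The bystanders were never touched by any planned path, but I did not measure their positions again at the end.

**What did not go cleanly:**
- On the first approach to the handle, a gripper knuckle rested on the drawer front with about 12 N. I raised the tool 5 mm and it cleared.
- The top camera was blocked by the arm while placing the lids, so the final checks use the side view only.

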